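# Seat the optical mounts in their matching trays

## Robot

A 6-joint arm with a two-finger parallel gripper is mounted at the origin on the work surface. World frame = base frame: x ahead of the robot, y to its left, z up, the work surface at z = 0. Lengths are in m, angles in rad, forces in N, time in s.
With the tool pointing down it reaches from about 0.325 to 0.775 m from the base axis. Payload 5.5 kg.
Tool frame: the origin (TCP) lies at the very end of the fingers, on their centre line; the grasp point (between the pads) lies behind it (robot.tcp_to_grasp is the z of the grasp point in the tool frame, in m); z points along the fingers, y is the line along which they close (so a half turn about z gives the same grasp; the last joint's range is limited). The gripper opens to 88 mm and grips with 3 to 60 N. Pads are 20 mm wide; open, the fingers measure 115 mm over their backs; the gripper's body (75 mm by 178 mm) begins 61 mm behind the grasp point.
Start: joints at [-1.397, 0.091, 1.231, -0, 1.82, -0.057], TCP at [0.137, -0.584, 0.223] pointing down, gripper open.
Joint ranges: [-2.87, 2.87], [-0.86, 2.18], [0.17, 2.46], [-1.51, 4.65], [0.06, 2.69], [-2.65, 2.65]. Speed limits (rad/s): [2.57, 2.57, 3.01, 3.14, 3.14, 3.14].

## Interface

Orientations are given as a unit quaternion [x, y, z, w].
In Python, from cell import robot gives the robot as it stands.
- The arm moves only by the tool step_arm, never from a script. Its argument "plan" is a list that holds one entry, the list of rows, each a list of 7 numbers: the opening, from -1 (shut) to 1 (fully open), then the shift along the tool's x, y, z normalised to -1 to 1, where 1 is 10 cm, then the turn, a rotation vector about the tool's x, y, z normalised to -1 to 1, where 1 is 0.1 rad. A call has exactly 8 rows; each row shifts and turns the commanded pose from where the row before left it, along the tool's axes as they then stand; what a row does not reach is not made up. A row lasts 1/12 s, in which the tool goes at most 41.7 mm and 7.16 degrees, less where a joint would pass 70% of its speed; a pose out of reach is approached as far as the arm can. A call with a number of a shift or a turn outside -1 to 1 is refused whole. A call with a gripper value outside its range is refused whole. The fingers move at their own pace and stop on an object; "grip_force" is the grip in N (left out, the last holds). Time passes only in rows, so rows that do not move let the fingers close, or fill a call up. It gives the time, the measured TCP pose, the force, the opening and the grip force at its end, in the units of the state.
- robot.sense(): the state, without advancing time (a new reading comes with each control period).
- robot.capture(name): name is "side" or "top" or "wrist"; returns the picture (420x560x3 uint8, red, green, blue); there is no depth.
- robot.camera_params(name): a dict with "K" (3x3 intrinsics, pixels), "k1" (the pictures are not rectified: a ray, as slopes to the right and down, at radius r is drawn at 1 + k1 r^2 times it, then the intrinsics apply), "rvec" (rotation vector, rad) and "tvec" (3), from world to camera coordinates, as OpenCV has them; the wrist camera has in their place "tool_from_camera" (4x4, takes a point from camera to tool coordinates, whose origin is the TCP and whose axes are the flange's). Camera axes: x right, y down, z forward; pixel columns grow to the right and rows downward; lengths in m; the calibration is good to about 2 mm. A picture is of the moment at which its call begins: read the wrist's pose just before it. camera_params takes no time and is no camera call.
- robot.finish_job(): hands the job in; it is judged then, once.
The state is a dict: "time_s": time; "qpos": joint angles; "dq": joint speeds; "joint_efforts": joint torques, N m; "position": TCP position; "tcp_rot": TCP orientation; "force": force on the tool from outside, world axes, zero at the start; "torque": the same for the moment, N m; "width": finger opening in m; "grasp_force": force on a finger pad.
Only numpy, scipy, OpenCV 4.12 (cv2) and the standard library are available. Lean on these libraries where they do the work, as an engineer would, in place of code of your own. Each camera call takes 0.05 s, during which the arm holds its last target. There are 200 camera calls.

## Task

Four optical mounts stand about on the breadboard among four low trays that are screwed down to it. Put each mount into the tray that matches its base in shape and size (large round, small round, square, long), so that it stands upright with its base flat on the tray's floor, fully inside the rim, and let go of it. Do not tip any mount over, and leave the power meter and the bottle where they are.

Things in the scene. Friction and masses are not known exactly. Their poses are not given: they have to be found in the camera images.
- lens_mount: Upright lens tube on a LARGE ROUND base. Dark steel base disc 68 mm across, 10 mm high; on its middle a bright aluminium tube 36 mm across, from 10 to 60 mm height, with a lens in its top. About 0.3 kg. Lift it by the tube. Origin: centre of the underside of its base; z up.
- post_holder: Post holder on a SMALL ROUND base. Dark steel base disc 44 mm across, 10 mm high; on its middle a bright aluminium tube 25 mm across, from 10 to 60 mm height, with a dark bore in its top and a thin brass collar at its foot. About 0.15 kg. Lift it by the tube. Origin: centre of the underside of its base; z up.
- splitter_cube: Beam-splitter cube on a SQUARE base. Dark steel base plate 60 x 60 mm, 10 mm high; on its middle a bright aluminium housing 40 x 40 mm, from 10 to 54 mm height, with a round window in each side. About 0.25 kg. Lift it by the housing. Origin: centre of the underside of its base; z up. x and y run parallel to the sides; all four sides are alike.
- laser_module: Laser module on a LONG base. Dark steel base plate 96 mm (x) by 40 mm (y), 10 mm high; on its middle a bright aluminium, dark-finned housing 72 mm (x) by 30 mm (y), from 10 to 52 mm height, with a brass nozzle on its +x end (6 mm long, 31 mm up). About 0.3 kg. Lift it by the housing across its 30 mm width. Origin: centre of the underside of its base; z up. It may go into its tray either way round.
- tray_large_round: Large round tray, 84 mm across inside the rim, 92 mm outside, for the large round base. Black rim, grey floor, low, screwed down, standing anywhere among the mounts. Floor 3 mm thick, rim 4 mm thick, rim top 11 mm above the bench; all round it leaves 8 mm of room for the base of its mount. Origin: centre of its underside (on the bench); z up.
- tray_small_round: Small round tray, 60 mm across inside the rim, 68 mm outside, for the small round base. Black rim, grey floor, low, screwed down, standing anywhere among the mounts. Floor 3 mm thick, rim 4 mm thick, rim top 11 mm above the bench; all round it leaves 8 mm of room for the base of its mount. Origin: centre of its underside (on the bench); z up.
- tray_square: Square tray, 76 x 76 mm inside the rim, 84 x 84 mm outside, for the square base; x and y run parallel to its sides. Black rim, grey floor, low, screwed down, standing anywhere among the mounts. Floor 3 mm thick, rim 4 mm thick, rim top 11 mm above the bench; all round it leaves 8 mm of room for the base of its mount. Origin: centre of its underside (on the bench); z up.
- tray_long: Long tray, 112 mm (x) by 56 mm (y) inside the rim, 120 x 64 mm outside, for the long base. Black rim, grey floor, low, screwed down, standing anywhere among the mounts. Floor 3 mm thick, rim 4 mm thick, rim top 11 mm above the bench; all round it leaves 8 mm of room for the base of its mount. Origin: centre of its underside (on the bench); z up.
- power_meter: Bystander: grey power meter lying flat, 75 x 130 x 32 mm, on the robot's right at the edge of the work. Origin: centre of its underside. To be left where it is.
- solvent_bottle: Bystander: small amber bottle, 52 mm across, 95 mm high, on the robot's left at the edge of the work. Origin: centre of its underside. To be left where it is.
Mind the look-alikes: they are no part of the job. What is shaped like the tray_large_round but orange is not meant.

How it is judged:
By the outcome, as a careful person would: the job done as asked, in the order asked, and still so for the second after the job is handed in, with the robot touching nothing.
It also fails if it takes over 106 s, if anything falls off the work surface, if the arm or the gripper's body presses on something with over 40 N, if the wrist force passes 120 N, or if a joint passes its speed limit or range.

## Working session

There is one attempt and no reset: what is moved stays moved. The work goes in short steps, Python scripts to look and compute and a tool call to move; the robot and the scene stay as the last step left them, time stands still between calls to the robot, and variables do not carry over. Pictures are saved under pics/ and viewed, at most 14 in all, crops included, and the job is handed in when it is done.

Besides the shell and the picture viewer there is one more tool, called after "Request:" in YAML: its name, and indented under it one key for each argument. step_arm: Moves the arm, as the interface text tells. Scaled input: -1 to 1 covers 10 cm each way for a shift and 0.1 rad each way for a turn. Its arguments: {"type":"object","properties":{"plan":{"type":"array"},"grip_force":{"type":"number"}},"required":["plan"]}

```bash
ls; mkdir -p pics
python3 - <<'E'
from cell import robot
import cv2
for n in ("top","side"):
    im=robot.capture(n); cv2.imwrite(f"pics/{n}0.png",im[:,:,::-1]); p=robot.camera_params(n); print(n,p)
print(robot.camera_params("wrist"));s=robot.sense();print(s, robot.tcp_to_grasp)
E
```

```text
pics
top {'K': array([[490.06069187,   0.        , 265.30348844],
       [  0.        , 490.06069187, 212.84514412],
       [  0.        ,   0.        ,   1.        ]]), 'k1': -0.0557476363879424, 'rvec': array([ 2.14082484, -2.11910521,  0.19815645]), 'tvec': array([-0.0246401 ,  0.55364126,  1.41374631])}
side {'K': array([[522.93415416,   0.        , 278.56047206],
       [  0.        , 522.93415416, 212.8422477 ],
       [  0.        ,   0.        ,   1.        ]]), 'k1': 0.0508642118355633, 'rvec': array([ 0.87391434, -2.43079019,  1.2204172 ]), 'tvec': array([0.45021931, 0.25645281, 1.20409842])}
{'K': array([[356.10574033,   0.        , 282.71244369],
       [  0.        , 356.10574033, 211.77104031],
       [  0.        ,   0.        ,   1.        ]]), 'k1': -0.04105167143527833, 'tool_from_camera': array([[-4.92414785e-04, -9.70037634e-01, -2.42954207e-01,
         6.70744051e-02],
       [ 9.99999793e-01, -3.77226853e-04, -5.20634901e-04,
         6.70972497e-04],
       [ 4.13386596e-04, -2.42954414e-01,  9.70037619e-01,
        -1.61586096e-01],
       [ 0.00000000e+00,  0.00000000e+00,  0.00000000e+00,
         1.00000000e+00]])}
{'time_s': 0.1, 'qpos': array([-1.39670158e+00,  9.17980514e-02,  1.23175921e+00,  3.00806947e-05,
        1.81980085e+00, -5.66819148e-02]), 'dq': array([-8.36393355e-04, -1.76592752e-03, -4.14983337e-03,  1.27557621e-03,
       -6.99922430e-06, -7.66263015e-04]), 'joint_efforts': array([ 3.43226602e-03, -4.47858453e+01, -4.07568455e+01,  7.01586180e-02,
        2.84566137e-02, -1.12793302e-04]), 'position': array([ 0.13721306, -0.58382804,  0.22161482]), 'tcp_rot': array([ 9.93349337e-01,  1.15136070e-01, -3.72373234e-05, -8.82061257e-04]), 'force': array([-0.05571915, -0.25437332, -0.23337001]), 'torque': array([-0.02365728, -0.06297618,  0.0007411 ]), 'grasp_force': 0.0, 'width': 0.08811331181458548} -0.0187
```

View pics/top0.png

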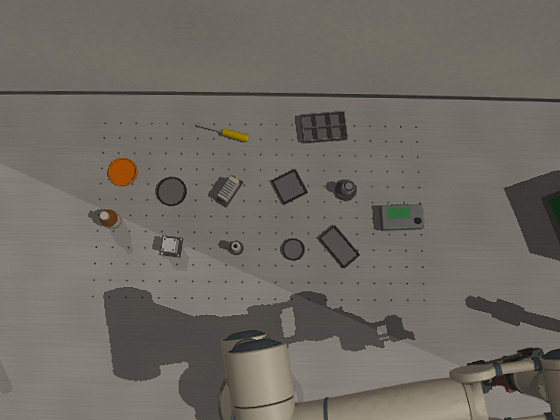

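View pics/side0.png

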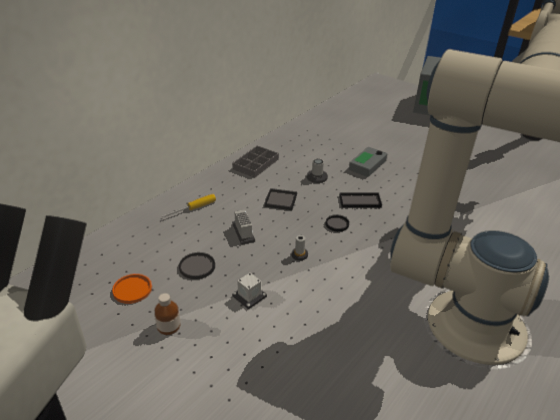

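The top view shows these candidates:
- **Trays:** large round (171,191), square (289,186), small round (292,249) and long (339,247). The orange disc at (122,172) is the look-alike, and the black ring at (171,191) fits "black rim, grey floor".
- **Mounts:** laser (228,189), lens (346,189), post holder (235,247) and splitter (171,246).

Next I'll take one enlarged crop and measure positions by casting rays.

```bash
cat > h.py <<'E'
import numpy as np, cv2
from scipy.spatial.transform import Rotation as R
from cell import robot
def cam(n, s=None):
    p=robot.camera_params(n)
    if n=="wrist":
        T=p["tool_from_camera"]; Rt=R.from_quat(s["tcp_rot"]).as_matrix()
        return p, Rt@T[:3,:3], Rt@T[:3,3]+s["position"]
    Rm=cv2.Rodrigues(p["rvec"])[0]
    return p, Rm.T, -Rm.T@p["tvec"]
def ray(n,uv,z,s=None):
    p,Rw,c=cam(n,s); D=np.array([p["k1"],0,0,0,0.])
    x=cv2.undistortPoints(np.array(uv,float).reshape(-1,1,2),p["K"],D)[:,0]
    d=np.c_[x,np.ones(len(x))]@Rw.T
    return (c+d*((z-c[2])/d[:,2])[:,None])[:,:2]
def proj(n,P,s=None):
    p,Rw,c=cam(n,s); D=np.array([p["k1"],0,0,0,0.])
    return cv2.projectPoints((np.array(P,float).reshape(-1,3)-c)@Rw,np.zeros(3),np.zeros(3),p["K"],D)[0][:,0]
E
python3 - <<'E'
from h import *
im=cv2.imread("pics/top0.png")
cv2.imwrite("pics/crop0.png",cv2.resize(im[140:275,95:430],None,fx=2.35,fy=2.35,interpolation=cv2.INTER_CUBIC))
g=cv2.cvtColor(im,cv2.COLOR_BGR2GRAY)
bs=cv2.adaptiveThreshold(g,255,cv2.ADAPTIVE_THRESH_MEAN_C,cv2.THRESH_BINARY_INV,61,25)
for nm,(u,v) in dict(LR=(171,191),SQ=(289,186),SR=(292,249),LO=(339,247)).items():
    m=np.zeros_like(bs); m[v-26:v+26,u-26:u+26]=bs[v-26:v+26,u-26:u+26]
    c=max(cv2.findContours(m,cv2.RETR_EXTERNAL,cv2.CHAIN_APPROX_NONE)[0],key=cv2.contourArea)
    w=ray("top",c[:,0]+0.0,.009).astype(np.float32); r=cv2.minAreaRect(w*1000)
    print(nm,np.round(r[0],0),np.round(r[1],0),round(r[2],1))
for nm,uv,z in (("lens",(348,187),.06),("post",(236,247),.06),("split",(171,246),.054),("laser",(229,189),.052)):
    print(nm,ray("top",[uv],z).round(3))
E
```

```text
LR [627. 275.] [89. 97.] 0.6
SQ [645. -90.] [91. 91.] 26.8
SR [ 451. -101.] [67. 73.] 0.3
LO [ 462. -241.] [126.  72.] 39.9
lens [[ 0.634 -0.267]]
post [[0.449 0.066]]
split [[0.451 0.258]]
laser [[0.625 0.091]]
```

View pics/crop0.png

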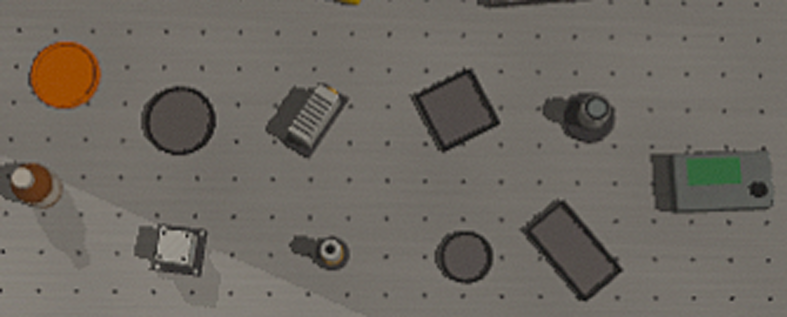

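The crop confirms the trays and mounts, with sizes close to the given ones. The black ring is the large round tray, and the orange disc is the decoy. I'm setting out to the lens mount.

Request:
step_arm:
  plan:
    - [[1,0.35,-0.122,0,0,0,0],[1,0.35,-0.122,0,0,0,0],[1,0.35,-0.122,0,0,0,0],[1,0.35,-0.122,0,0,0,0],[1,0.35,-0.122,0,0,0,0],[1,0.35,-0.122,0,0,0,0],[1,0.35,-0.122,0,0,0,0],[1,0.35,-0.122,0,0,0,0]]

```text
time_s: 0.77
position: [0.3887, -0.4237, 0.2222]
tcp_rot: [0.993, 0.115, -0.0, -0.0]
force: [1.0, -0.3, -0.5]
width: 0.088
grasp_force: 0.0
```

Request:
step_arm:
  plan:
    - [[1,0.35,-0.122,0,0,0,0],[1,0.35,-0.122,0,0,0,0],[1,0.35,-0.122,0,0,0,0],[1,0.35,-0.122,0,0,0,0],[1,0.35,-0.122,0,0,0,0],[1,0.35,-0.122,0,0,0,0],[1,0.35,-0.122,0,0,0,0],[1,0.3,-0.122,0,0,0,0]]

```text
time_s: 1.43
position: [0.6345, -0.2654, 0.2216]
tcp_rot: [0.993, 0.115, -0.0, -0.0]
force: [-0.1, 0.1, 0.4]
width: 0.0875
grasp_force: 0.0
```

Request:
step_arm:
  plan:
    - [[1,0,0,0,0,0,-0.95],[1,0,0,0,0,0,-0.95],[1,0,0,0,0,0,-0.95],[1,0,0,0,0,0,-0.95],[1,0,0,0,0,0,-0.95],[1,0,0,0,0,0,-0.95],[1,0,0,0,0,0,-0.95],[1,0,0,0,0,0,-0.95]]

```text
time_s: 2.1
position: [0.6327, -0.267, 0.2218]
tcp_rot: [0.879, 0.477, -0.0, -0.001]
force: [-0.5, -0.1, 1.1]
width: 0.0875
grasp_force: 0.0
```

Request:
step_arm:
  plan:
    - [[1,0,0,0,0,0,-0.95],[1,0,0,0,0,0,-0.95],[1,0,0,0,0,0,-0.95],[1,0,0,0,0,0,-0.95],[1,0,0,0,0,0,-0.95],[1,0,0,0,0,0,-0.95],[1,0,0,0,0,0,0],[1,0,0,0,0,0,0]]

```text
time_s: 2.77
position: [0.6328, -0.2671, 0.222]
tcp_rot: [0.712, 0.703, -0.0, -0.0]
force: [-0.2, 0.2, -0.2]
width: 0.0877
grasp_force: 0.0
```

Run:
```python
from h import *
import pickle
s=robot.sense(); im=robot.capture("wrist"); cv2.imwrite("pics/w1.png",im[:,:,::-1]); pickle.dump(s,open("w1.pkl","wb"))
for z in (0,.01,.06): print(proj("wrist",[[.634,-.267,z]],s).round(0))
```

```text
[[283. 185.]]
[[283. 186.]]
[[283. 196.]]
```

View pics/w1.png

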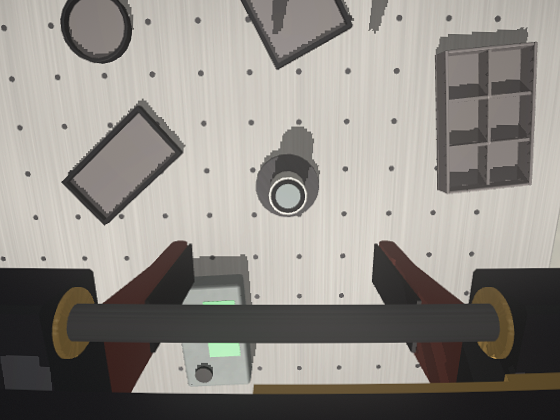

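The wrist view shows the lens top at (288,196), the full long tray with corners near (63,181), (106,223), (183,150), (141,104), and the small round tray at (96,22), partly cut off.

Run:
```python
from h import *
import pickle
s=pickle.load(open("w1.pkl","rb"))
print("lens",ray("wrist",[(288,196)],.06,s), "base?",ray("wrist",[(288,184)],.01,s), "tcp",s["position"])
c=ray("wrist",[(63,181),(106,223),(183,150),(141,104)],.011,s)
r=cv2.minAreaRect((c*1000).astype(np.float32)); print("long",c.mean(0),r)
```

```text
lens [[ 0.63876733 -0.26741529]] base? [[ 0.63952522 -0.26463867]] tcp [ 0.63278111 -0.26708105  0.22201083]
long [ 0.46496477 -0.2424524 ] ((464.7342529296875, -242.5667724609375), (121.11334991455078, 62.5839958190918), 39.98512649536133)
```

Request:
step_arm:
  plan:
    - [[1,0.01,0.06,0.3,0,0,0],[1,0,0,0.3,0,0,0],[1,0,0,0.3,0,0,0],[1,0,0,0.3,0,0,0],[1,0,0,0.25,0,0,0],[1,0,0,0.25,0,0,0],[1,0,0,0.15,0,0,0],[1,0,0,0.07,0,0,0]]
  grip_force: 30

```text
time_s: 3.48
position: [0.6372, -0.2654, 0.0266]
tcp_rot: [0.711, 0.703, -0.001, -0.003]
force: [-0.4, -0.1, -0.2]
width: 0.0877
grasp_force: 0.0
```

Request:
step_arm:
  plan:
    - [[-1,0,0,0,0,0,0],[-1,0,0,0,0,0,0],[-1,0,0,0,0,0,0],[-1,0,0,0,0,0,0],[-1,0,0,0,0,0,0],[-1,0,0,0,0,0,0],[-1,0,0,0,0,0,0],[-1,0,0,0,0,0,0]]
  grip_force: 30

```text
time_s: 4.15
position: [0.6388, -0.2662, 0.031]
tcp_rot: [0.711, 0.704, -0.0, -0.0]
force: [-3.7, -0.2, 3.0]
width: 0.0378
grasp_force: 1.7
```

Request:
step_arm:
  plan:
    - [[-1,0,0,0,0,0,0],[-1,0,0,0,0,0,0],[-1,0,0,0,0,0,0],[-1,0,0,-0.1,0,0,0],[-1,0,0,-0.25,0,0,0],[-1,0,0,-0.25,0,0,0],[-1,0,0,-0.25,0,0,0],[-1,0,0,-0.15,0,0,0]]

```text
time_s: 4.82
position: [0.6397, -0.2663, 0.1336]
tcp_rot: [0.711, 0.704, 0.001, 0.001]
force: [0.8, -0.4, -3.2]
width: 0.0356
grasp_force: 30.0
```

Request:
step_arm:
  plan:
    - [[-1,0.1,0,0,0,0,0],[-1,0.2,0,0,0,0,0],[-1,0.3,0,0,0,0,0],[-1,0.37,0,0,0,0,0],[-1,0.37,0,0,0,0,0],[-1,0.37,0,0,0,0,0],[-1,0.37,0,0,0,0,0],[-1,0.37,0,0,0,0,0]]

```text
time_s: 5.48
position: [0.6403, -0.0185, 0.1284]
tcp_rot: [0.711, 0.704, -0.001, -0.001]
force: [0.7, 0.0, -3.4]
width: 0.0356
grasp_force: 30.0
```

Request:
step_arm:
  plan:
    - [[-1,0.37,0,0,0,0,0],[-1,0.37,0,0,0,0,0],[-1,0.37,0,0,0,0,0],[-1,0.37,0,0,0,0,0],[-1,0.25,0,0,0,0,0],[-1,0.15,0,0,0,0,0],[-1,0.05,0,0,0,0,0],[-1,0,0,0,0,0,0]]

```text
time_s: 6.15
position: [0.6427, 0.1727, 0.1293]
tcp_rot: [0.71, 0.704, -0.001, -0.0]
force: [0.5, -0.7, -3.1]
width: 0.0358
grasp_force: 30.0
```

Run:
```python
from h import *
import pickle
s=robot.sense(); im=robot.capture("wrist"); cv2.imwrite("pics/w2.png",im[:,:,::-1]); pickle.dump(s,open("w2.pkl","wb"))
print(s["position"],s["tcp_rot"],s["width"],s["grasp_force"],proj("wrist",[[.629,.275,.011]],s).round(0))
```

```text
[0.64269976 0.17266015 0.12927353] [ 7.10056320e-01  7.04144303e-01 -7.96814335e-04 -4.33496344e-04] 0.035787465699059814 29.998034834861755 [[262.  72.]]
```

View pics/w2.png

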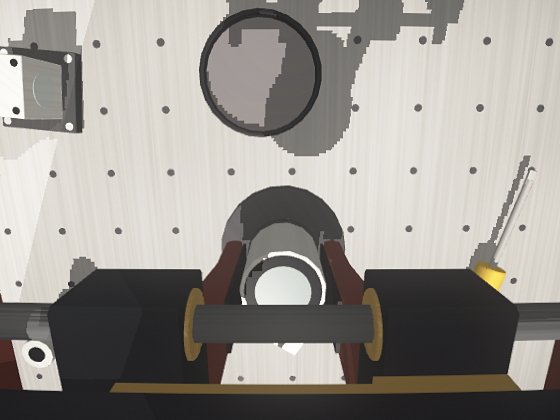

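Request:
step_arm:
  plan:
    - [[-1,0.1,-0.02,0,0,0,0],[-1,0.25,-0.03,0,0,0,0],[-1,0.3,-0.04,0,0,0,0],[-1,0.22,-0.04,0,0,0,0],[-1,0.11,-0.02,0,0,0,0],[-1,0.04,-0.01,0,0,0,0],[-1,0,0,0.1,0,0,0],[-1,0,0,0.2,0,0,0]]

```text
time_s: 6.87
position: [0.6303, 0.2731, 0.1036]
tcp_rot: [0.711, 0.703, 0.003, 0.002]
force: [0.9, 0.3, -3.7]
width: 0.035
grasp_force: 30.0
```

Request:
step_arm:
  plan:
    - [[-1,0,0,0.2,0,0,0],[-1,0,0,0.15,0,0,0],[-1,0,0,0.1,0,0,0],[-1,0,0,0.05,0,0,0],[-1,0,0,0.05,0,0,0],[-1,0,0,0.04,0,0,0],[-1,0,0,0,0,0,0],[-1,0,0,0,0,0,0]]

```text
time_s: 7.53
position: [0.6287, 0.274, 0.0424]
tcp_rot: [0.711, 0.704, 0.0, 0.0]
force: [0.2, -0.2, -4.2]
width: 0.0358
grasp_force: 30.0
```

Request:
step_arm:
  plan:
    - [[-1,0,-0.01,0.03,0,0,0],[-1,0,0,0.03,0,0,0],[-1,0,0,0.02,0,0,0],[-1,0,0,0,0,0,0],[-1,0,0,0,0,0,0],[-1,0,0,0,0,0,0],[-1,0,0,0,0,0,0],[-1,0,0,0,0,0,0]]

```text
time_s: 8.2
position: [0.6274, 0.2741, 0.0339]
tcp_rot: [0.711, 0.704, 0.0, 0.0]
force: [0.5, -0.1, -2.1]
width: 0.0358
grasp_force: 30.0
```

Request:
step_arm:
  plan:
    - [[1,0,0,0,0,0,0],[1,0,0,0,0,0,0],[1,0,0,0,0,0,0],[1,0,0,0,0,0,0],[1,0,0,0,0,0,0],[1,0,0,-0.1,0,0,0],[1,0,0,-0.2,0,0,0],[1,0,0,-0.3,0,0,0]]

```text
time_s: 8.87
position: [0.6256, 0.2733, 0.0912]
tcp_rot: [0.711, 0.704, -0.003, -0.001]
force: [0.6, -0.5, 0.5]
width: 0.0854
grasp_force: 0.0
```

Request:
step_arm:
  plan:
    - [[1,0,0,-0.35,0,0,0],[1,0,0,-0.35,0,0,0],[1,0,-0.2,-0.3,0,0,0],[1,-0.04,-0.35,-0.25,0,0,0],[1,-0.04,-0.36,0,0,0,0],[1,-0.04,-0.36,0,0,0,0],[1,-0.04,-0.36,0,0,0,0],[1,0,-0.13,0,0,0,0]]

```text
time_s: 9.53
position: [0.449, 0.2595, 0.2196]
tcp_rot: [0.71, 0.704, 0.001, -0.0]
force: [-1.0, -0.5, -0.4]
width: 0.0884
grasp_force: 0.0
```

Run:
```python
from h import *
import pickle
s=robot.sense(); im=robot.capture("wrist"); cv2.imwrite("pics/w3.png",im[:,:,::-1]); pickle.dump(s,open("w3.pkl","wb"))
print(s["position"],s["tcp_rot"],s["width"],proj("wrist",[[.451,.258,.054],[.6275,.274,.013]],s).round(0))
```

```text
[0.4489935  0.25954261 0.2195901 ] [ 7.10263945e-01  7.03935078e-01  7.28642022e-04 -5.36221323e-05] 0.08841019695150643 [[283. 197.]
 [451. 172.]]
```

View pics/w3.png

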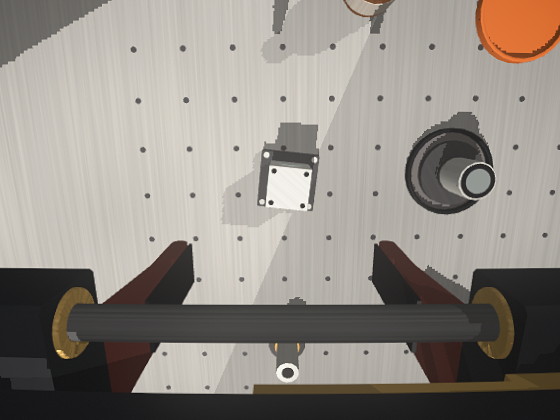

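The lens mount stands upright inside the large tray at (450,170). The splitter's white top spans about (266–312, 163–211), slightly turned.

Run:
```python
from h import *
import pickle
s=pickle.load(open("w3.pkl","rb")); im=cv2.imread("pics/w3.png")
m=np.zeros(im.shape[:2],np.uint8); m[157:216,258:322]=(im.min(2)[157:216,258:322]>225)*255
m=cv2.morphologyEx(m,cv2.MORPH_OPEN,np.ones((5,5)))
c=max(cv2.findContours(m,0,1)[0],key=cv2.contourArea); w=ray("wrist",c[:,0],.054,s)*1000
print(cv2.minAreaRect(w.astype(np.float32)), ray("wrist",[(275,170),(306,173),(304,206),(271,202)],.054,s).mean(0))
```

```text
((455.450927734375, 266.1463928222656), (38.24360656738281, 38.544654846191406), 83.41616821289062) [0.4563142  0.26626418]
```

Request:
step_arm:
  plan:
    - [[1,0.07,0.07,0.2,0,0,0.53],[1,0,0,0.3,0,0,0.53],[1,0,0,0.3,0,0,0],[1,0,0,0.3,0,0,0],[1,0,0,0.3,0,0,0],[1,0,0,0.25,0,0,0],[1,0,0,0.17,0,0,0],[1,0,0,0.09,0,0,0]]

```text
time_s: 10.25
position: [0.4587, 0.2661, 0.0242]
tcp_rot: [0.747, 0.665, -0.002, -0.0]
force: [-0.3, -0.3, -0.5]
width: 0.0876
grasp_force: 0.0
```

Request:
step_arm:
  plan:
    - [[-1,0,0,0,0,0,0],[-1,0,0,0,0,0,0],[-1,0,0,0,0,0,0],[-1,0,0,0,0,0,0],[-1,0,0,0,0,0,0],[-1,0,0,0,0,0,0],[-1,0,0,0,0,0,0],[-1,0,0,0,0,0,0]]

```text
time_s: 10.92
position: [0.4592, 0.267, 0.0272]
tcp_rot: [0.747, 0.665, 0.0, -0.0]
force: [-2.7, 0.1, 4.1]
width: 0.0398
grasp_force: 30.0
```

Request:
step_arm:
  plan:
    - [[-1,0,0,0,0,0,0],[-1,0,0,0,0,0,0],[-1,0,0,-0.1,0,0,0],[-1,0,0,-0.2,0,0,0],[-1,0,0,-0.3,0,0,0],[-1,0,0,-0.3,0,0,0],[-1,0,0,-0.1,0,0,0],[-1,0,0,0,0,0,0]]

```text
time_s: 11.58
position: [0.4612, 0.2674, 0.1303]
tcp_rot: [0.747, 0.665, 0.003, 0.001]
force: [1.0, 0.1, -3.1]
width: 0.0399
grasp_force: 30.0
```

Request:
step_arm:
  plan:
    - [[-1,0,0,0,0,0,-0.97],[-1,0,0,0,0,0,-0.97],[-1,0,0,0,0,0,-0.97],[-1,0,0,0,0,0,-0.97],[-1,0,0,0,0,0,-0.97],[-1,0,0,0,0,0,-0.97],[-1,0,0,0,0,0,0],[-1,-0.15,0,0,0,0,0]]

```text
time_s: 12.25
position: [0.4648, 0.2544, 0.1244]
tcp_rot: [0.525, 0.851, -0.001, -0.001]
force: [-0.1, -0.1, -2.4]
width: 0.0402
grasp_force: 30.0
```

Request:
step_arm:
  plan:
    - [[-1,-0.25,0,0,0,0,0],[-1,-0.33,0,0,0,0,0],[-1,-0.37,0,0,0,0,0],[-1,-0.37,0,0,0,0,0],[-1,-0.37,0,0,0,0,0],[-1,-0.37,0,0,0,0,0],[-1,-0.37,0,0,0,0,0],[-1,-0.37,0,0,0,0,0]]

```text
time_s: 12.92
position: [0.5919, 0.0013, 0.1247]
tcp_rot: [0.526, 0.85, -0.001, -0.001]
force: [0.8, -0.4, -2.7]
width: 0.0396
grasp_force: 30.0
```

Request:
step_arm:
  plan:
    - [[-1,-0.37,0,0,0,0,0],[-1,-0.37,0,0,0,0,0],[-1,-0.37,0,0,0,0,0],[-1,-0.37,0,0,0,0,0],[-1,-0.3,0,0,0,0,0],[-1,-0.2,0,0,0,0,0],[-1,-0.1,0,0,0,0,0],[-1,0,0,0,0,0,0]]

```text
time_s: 13.58
position: [0.6851, -0.1845, 0.124]
tcp_rot: [0.527, 0.85, -0.001, -0.001]
force: [0.8, 0.4, -2.3]
width: 0.0398
grasp_force: 30.0
```

Run:
```python
from h import *
import pickle
s=robot.sense(); im=robot.capture("wrist"); cv2.imwrite("pics/w4.png",im[:,:,::-1]); pickle.dump(s,open("w4.pkl","wb"))
print(s["position"],s["tcp_rot"],s["width"],proj("wrist",[[.646,-.09,.011]],s).round(0))
```

```text
[ 0.68512152 -0.18451265  0.12400954] [ 5.26619188e-01  8.50099872e-01 -6.16730153e-04 -1.43431580e-03] 0.03978377268166471 [[291.  71.]]
```

View pics/w4.png

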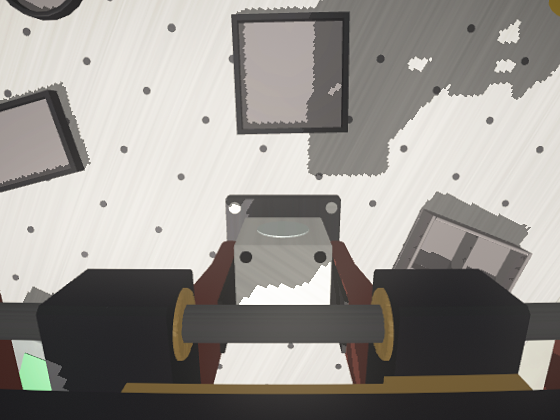

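Request:
step_arm:
  plan:
    - [[-1,0.1,0.01,0,0,0,0],[-1,0.24,0.02,0,0,0,0],[-1,0.3,0.02,0,0,0,0],[-1,0.22,0.02,0,0,0,0],[-1,0.12,0,0,0,0,0],[-1,0.04,0,0,0,0,0],[-1,0,0,0.1,0,0,0],[-1,0,0,0.2,0,0,0]]

```text
time_s: 14.3
position: [0.6476, -0.0886, 0.0998]
tcp_rot: [0.525, 0.851, 0.001, 0.003]
force: [1.4, -0.3, -2.4]
width: 0.0396
grasp_force: 30.0
```

Request:
step_arm:
  plan:
    - [[-1,0,0,0.2,0,0,0],[-1,0,0,0.15,0,0,0],[-1,0,0,0.1,0,0,0],[-1,0,0,0.05,0,0,0],[-1,0,0,0.02,0,0,0],[-1,0,0,0,0,0,0],[-1,0,0,0,0,0,0],[-1,0,0,0,0,0,0]]

```text
time_s: 14.97
position: [0.6467, -0.0886, 0.0462]
tcp_rot: [0.525, 0.851, 0.0, 0.001]
force: [-0.1, 0.5, -2.1]
width: 0.0398
grasp_force: 30.0
```

Request:
step_arm:
  plan:
    - [[-1,0,0,0.04,0,0,0],[-1,0,0,0.04,0,0,0],[-1,0,0,0.04,0,0,0],[-1,0,0,0.02,0,0,0],[-1,0,0,0.02,0,0,0],[-1,0,0,0,0,0,0],[-1,0,0,0,0,0,0],[-1,0,0,0,0,0,0]]

```text
time_s: 15.63
position: [0.6457, -0.0882, 0.0302]
tcp_rot: [0.525, 0.851, -0.0, 0.0]
force: [-3.9, 0.4, 4.6]
width: 0.0398
grasp_force: 30.0
```

Request:
step_arm:
  plan:
    - [[1,0,0,0,0,0,0],[1,0,0,0,0,0,0],[1,0,0,0,0,0,0],[1,0,0,0,0,0,0],[1,0,0,0,0,0,0],[1,0,0,-0.1,0,0,0],[1,0,0,-0.2,0,0,0],[1,0,0,-0.3,0,0,0]]

```text
time_s: 16.3
position: [0.6441, -0.088, 0.0864]
tcp_rot: [0.525, 0.851, -0.001, -0.003]
force: [-0.4, -0.2, 0.1]
width: 0.0868
grasp_force: 0.0
```

Request:
step_arm:
  plan:
    - [[1,0,0,-0.35,0,0,0],[1,0,0,-0.35,0,0,0],[1,0.2,0.08,-0.35,0,0,0],[1,0.35,0.12,-0.2,0,0,0],[1,0.35,0.12,-0.05,0,0,0],[1,0.35,0.12,0,0,0,0],[1,0.3,0.12,0,0,0,0],[1,0.15,0.05,0,0,0,0]]

```text
time_s: 16.97
position: [0.6235, 0.0945, 0.22]
tcp_rot: [0.523, 0.852, 0.001, 0.0]
force: [-1.0, -0.2, -0.2]
width: 0.0878
grasp_force: 0.0
```

Run:
```python
from h import *
import pickle
s=robot.sense(); im=robot.capture("wrist"); cv2.imwrite("pics/w5.png",im[:,:,::-1]); pickle.dump(s,open("w5.pkl","wb"))
print(s["position"],s["tcp_rot"],s["width"],proj("wrist",[[.625,.091,.052]],s).round(0))
```

```text
[0.62345929 0.09446606 0.22002729] [5.23409941e-01 8.52080345e-01 1.03207583e-03 2.31387265e-04] 0.0877977860353745 [[281. 198.]]
```

View pics/w5.png

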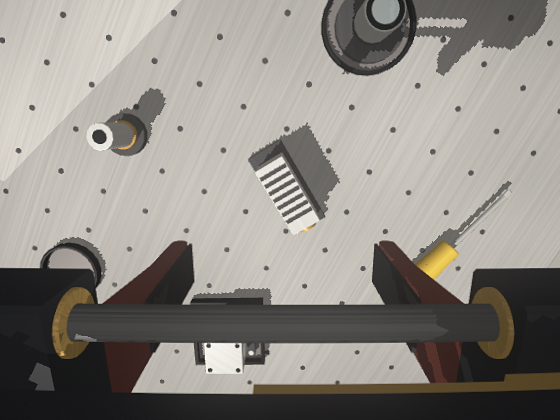

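The splitter is in its tray at the bottom, (232,330). The laser's top face has corners near (254,166), (282,151), (324,215), (296,234), with the nozzle at (308,229). The post top is at (99,137).

Run:
```python
from h import *
import pickle
s=pickle.load(open("w5.pkl","rb")); im=cv2.imread("pics/w5.png")
g=im.min(2); m=np.zeros_like(g); poly=np.array([(245,165),(280,143),(335,215),(298,242)]); cv2.fillPoly(m,[poly],255)
m[g<205]=0
m=cv2.morphologyEx(m,cv2.MORPH_CLOSE,np.ones((9,9))); m=cv2.morphologyEx(m,cv2.MORPH_OPEN,np.ones((5,5)))
c=max(cv2.findContours(m,0,1)[0],key=cv2.contourArea); r=cv2.minAreaRect((ray("wrist",c[:,0],.052,s)*1000).astype(np.float32))
print(r, cv2.boundingRect(c)); 
c=ray("wrist",[(254,166),(282,151),(324,215),(296,234)],.052,s)*1000; print(cv2.minAreaRect(c.astype(np.float32)))
print("post",ray("wrist",[(99,137)],.06,s),ray("wrist",[(127,135)],.01,s))
big=cv2.resize(im[135:250,230:350],None,fx=5,fy=5); cv2.drawContours(big,[(np.array([(254,166),(282,151),(324,215),(296,234)])-(230,135))*5],-1,(0,0,255),1)
cv2.imwrite("pics/laser.png",big)
```

```text
((629.8213500976562, 94.45222473144531), (29.08937644958496, 71.09605407714844), 57.54816818237305) (257, 159, 60, 75)
((630.2413940429688, 99.84698486328125), (32.630794525146484, 76.82682037353516), 57.74910354614258)
post [[0.45376941 0.0687772 ]] [[0.45754506 0.0706494 ]]
```

View pics/laser.png

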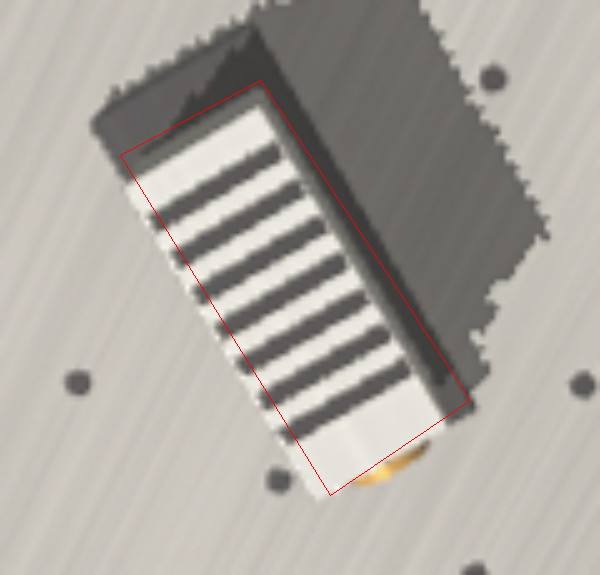

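The mask gives a 71 x 29 mm face, as it must be, at (0.630, 0.0945) with its width along 57.5°.

Request:
step_arm:
  plan:
    - [[1,-0.03,0.06,0.05,0,0,-0.89],[1,0,0,0.2,0,0,-0.89],[1,0,0,0.3,0,0,-0.89],[1,0,0,0.3,0,0,-0.89],[1,0,0,0.3,0,0,-0.89],[1,0,0,0.3,0,0,-0.89],[1,0,0,0.2,0,0,0],[1,0,0,0.1,0,0,0]]

```text
time_s: 17.68
position: [0.6291, 0.0898, 0.04]
tcp_rot: [0.282, 0.959, -0.001, -0.002]
force: [-0.6, -0.3, 0.2]
width: 0.0877
grasp_force: 0.0
```

Request:
step_arm:
  plan:
    - [[1,0,0,0.1,0,0,0],[1,0,0,0.07,0,0,0],[1,0,0,0,0,0,0],[-1,0,0,0,0,0,0],[-1,0,0,0,0,0,0],[-1,0,0,0,0,0,0],[-1,0,0,0,0,0,0],[-1,0,0,0,0,0,0]]

```text
time_s: 18.35
position: [0.6311, 0.0907, 0.0273]
tcp_rot: [0.282, 0.96, 0.0, 0.001]
force: [0.5, 0.1, -0.1]
width: 0.0577
grasp_force: 0.0
```

Request:
step_arm:
  plan:
    - [[-1,0,0,0,0,0,0],[-1,0,0,0,0,0,0],[-1,0,0,0,0,0,0],[-1,0,0,0,0,0,0],[-1,0,0,0,0,0,0],[-1,0,0,0,0,0,0],[-1,0,0,0,0,0,0],[-1,0,0,0,0,0,0]]

```text
time_s: 19.02
position: [0.6309, 0.0909, 0.0267]
tcp_rot: [0.281, 0.96, 0.0, 0.0]
force: [0.5, 1.2, 0.3]
width: 0.0301
grasp_force: 30.0
```

Request:
step_arm:
  plan:
    - [[-1,0,0,-0.1,0,0,0],[-1,0,0,-0.25,0,0,0],[-1,0,0,-0.3,0,0,0],[-1,0,0,-0.25,0,0,0],[-1,0,0,-0.1,0,0,0],[-1,-0.01,-0.1,0,0,0,0],[-1,-0.02,-0.2,0,0,0,0],[-1,-0.03,-0.3,0,0,0,0]]

```text
time_s: 19.68
position: [0.6022, 0.0373, 0.1238]
tcp_rot: [0.28, 0.96, -0.0, -0.002]
force: [-0.2, -1.2, -3.6]
width: 0.0298
grasp_force: 30.0
```

Request:
step_arm:
  plan:
    - [[-1,-0.04,-0.37,0,0,0,0],[-1,-0.04,-0.37,0,0,0,0],[-1,-0.04,-0.37,0,0,0,0],[-1,-0.04,-0.37,0,0,0,0],[-1,-0.04,-0.37,0,0,0,0],[-1,-0.04,-0.37,0,0,0,0],[-1,-0.04,-0.37,0,0,0,0],[-1,-0.04,-0.3,0,0,0,0]]

```text
time_s: 20.35
position: [0.4709, -0.2255, 0.1239]
tcp_rot: [0.282, 0.959, -0.0, -0.002]
force: [0.5, -0.3, -3.6]
width: 0.0297
grasp_force: 30.0
```

Request:
step_arm:
  plan:
    - [[-1,-0.03,-0.2,0,0,0,0],[-1,0,-0.04,0,0,0,0],[-1,0,0,0,0,0,0.9],[-1,0,0,0,0,0,0.9],[-1,0,0,0,0,0,0.9],[-1,0,0,0,0,0,0.9],[-1,0,0,0,0,0,0.9],[-1,0,0,0,0,0,0.9]]

```text
time_s: 21.02
position: [0.4627, -0.2445, 0.1243]
tcp_rot: [0.529, 0.849, 0.0, -0.002]
force: [0.2, 0.2, -3.5]
width: 0.0298
grasp_force: 30.0
```

Request:
step_arm:
  plan:
    - [[-1,0,0,0,0,0,0.9],[-1,0,0,0,0,0,0.9],[-1,0,0,0,0,0,0.9],[-1,0,0,0,0,0,0.9],[-1,0,0,0,0,0,0.9],[-1,0,0,0,0,0,0.9],[-1,0,0,0,0,0,0.9],[-1,0,0,0,0,0,0.9]]

```text
time_s: 21.68
position: [0.4628, -0.2444, 0.1243]
tcp_rot: [0.794, 0.608, -0.001, -0.002]
force: [1.2, -0.2, -2.8]
width: 0.0295
grasp_force: 30.0
```

Request:
step_arm:
  plan:
    - [[-1,0,0,0,0,0,0.9],[-1,0,0,0,0,0,0.9],[-1,0,0,0,0,0,0.9],[-1,0,0,0,0,0,0.9],[-1,0,0,0,0,0,0.9],[-1,0,0,0,0,0,0.9],[-1,0,0,0,0,0,0.5],[-1,0,0,0,0,0,0]]

```text
time_s: 22.35
position: [0.4628, -0.2445, 0.1244]
tcp_rot: [0.936, 0.352, -0.001, -0.001]
force: [-0.3, -1.0, -3.4]
width: 0.0299
grasp_force: 30.0
```

Request:
step_arm:
  plan:
    - [[-1,0,0,0.1,0,0,0.2],[-1,0,0,0.2,0,0,0],[-1,0,0,0.2,0,0,0],[-1,0,0,0.15,0,0,0],[-1,0,0,0.1,0,0,0],[-1,0,0,0.04,0,0,0],[-1,0,0,0.02,0,0,0],[-1,0,0,0,0,0,0]]

```text
time_s: 23.02
position: [0.4637, -0.2454, 0.0455]
tcp_rot: [0.939, 0.343, -0.0, -0.0]
force: [-0.3, -0.4, -3.5]
width: 0.0299
grasp_force: 30.0
```

Run:
```python
from h import *
s=robot.sense(); print(s["position"],s["tcp_rot"]); t=robot.capture("side")
w=robot.capture("wrist"); cv2.imwrite("pics/w6.png",w[:,:,::-1])
```

```text
[ 0.46373039 -0.24535967  0.04548695] [ 9.39190761e-01  3.43395853e-01 -2.47811228e-05 -4.53146907e-05]
```

View pics/w6.png

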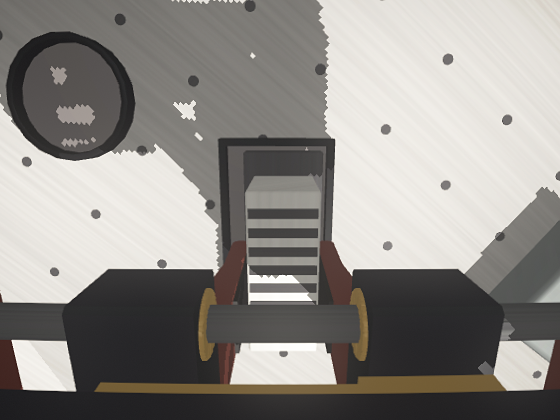

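The long tray sits about 6 px left of the held laser and slightly closer to the tool than the laser, so I'm shifting by -4 mm along x and -3 mm along y, then lowering.

Request:
step_arm:
  plan:
    - [[-1,-0.02,-0.01,0,0,0,0],[-1,-0.02,-0.02,0,0,0,0],[-1,0,0,0.05,0,0,0],[-1,0,0,0.05,0,0,0],[-1,0,0,0.03,0,0,0],[-1,0,0,0.02,0,0,0],[-1,0,0,0,0,0,0],[-1,0,0,0,0,0,0]]

```text
time_s: 23.78
position: [0.4587, -0.2456, 0.0304]
tcp_rot: [0.939, 0.343, -0.0, -0.0]
force: [-0.4, -0.3, -3.3]
width: 0.03
grasp_force: 30.0
```

Request:
step_arm:
  plan:
    - [[-1,0,0,0.015,0,0,0],[-1,0,0,0,0,0,0],[-1,0,0,0,0,0,0],[1,0,0,0,0,0,0],[1,0,0,0,0,0,0],[1,0,0,0,0,0,0],[1,0,0,0,0,0,0],[1,0,0,0,0,0,0]]

```text
time_s: 24.45
position: [0.4588, -0.2457, 0.0292]
tcp_rot: [0.939, 0.343, 0.0, 0.0]
force: [-0.7, -0.4, -0.3]
width: 0.0597
grasp_force: 0.0
```

Request:
step_arm:
  plan:
    - [[1,0,0,0,0,0,0],[1,0,0,-0.1,0,0,0],[1,0,0,-0.3,0,0,0],[1,0,0,-0.35,0,0,0],[1,0,0,-0.35,0,0,0],[1,0,0,-0.35,0,0,0],[1,0,0,-0.3,0,0,0],[1,0,0,-0.15,0,0,0]]

```text
time_s: 25.12
position: [0.4595, -0.2461, 0.2251]
tcp_rot: [0.939, 0.343, 0.002, 0.003]
force: [-0.9, 0.3, 0.4]
width: 0.0879
grasp_force: 0.0
```

Request:
step_arm:
  plan:
    - [[1,0.1,-0.12,0,0,0,0],[1,0.24,-0.29,0,0,0,0],[1,0.24,-0.29,0,0,0,0],[1,0.24,-0.29,0,0,0,0],[1,0.24,-0.29,0,0,0,0],[1,0.24,-0.29,0,0,0,0],[1,0.24,-0.29,0,0,0,0],[1,0.24,-0.29,0,0,0,0]]

```text
time_s: 25.78
position: [0.4557, 0.0352, 0.2202]
tcp_rot: [0.939, 0.343, 0.001, 0.0]
force: [0.9, 0.2, 0.4]
width: 0.088
grasp_force: 0.0
```

Request:
step_arm:
  plan:
    - [[1,0.17,-0.2,0,0,0,0],[1,0.06,-0.08,0,0,0,0],[1,0,0,0,0,0,0],[1,0,0,0,0,0,0],[1,0,0,0,0,0,0],[1,0,0,0,0,0,0],[1,0,0,0,0,0,0],[1,0,0,0,0,0,0]]

```text
time_s: 26.45
position: [0.4558, 0.0687, 0.2191]
tcp_rot: [0.94, 0.342, -0.0, 0.0]
force: [-0.1, 0.1, 0.4]
width: 0.0881
grasp_force: 0.0
```

Run:
```python
from h import *
import pickle
s=robot.sense(); im=robot.capture("wrist"); cv2.imwrite("pics/w7.png",im[:,:,::-1]); pickle.dump(s,open("w7.pkl","wb"))
print(s["position"],s["tcp_rot"],s["width"],proj("wrist",[[.454,.069,.06]],s).round(0))
```

```text
[0.45577282 0.06871226 0.21905398] [ 9.39529129e-01  3.42468993e-01 -5.32840637e-05  3.39385505e-05] 0.08808521876004671 [[280. 199.]]
```

View pics/w7.png

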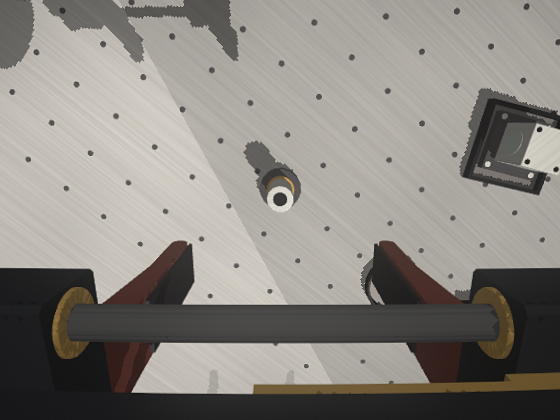

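The post top is at (280,199), exactly where predicted, and the splitter's base lies inside its tray rim at (515,145). I'll measure the small round tray from the earlier wrist view and grasp the post.

Run:
```python
from h import *
s=dict(position=np.array([.46373,-.24536,.04549]),tcp_rot=np.array([.93919,.343396,0,0]))
c=ray("wrist",[(7,90),(135,98),(65,31),(77,160)],.011,s); print(c, c[:2].mean(0),c[2:].mean(0),np.linalg.norm(c[0]-c[1]),np.linalg.norm(c[2]-c[3]))
```

```text
[[ 0.43377712 -0.07771783]
 [ 0.4748394  -0.13459956]
 [ 0.47888593 -0.08684819]
 [ 0.42677808 -0.12824123]] [ 0.45430826 -0.10615869] [ 0.45283201 -0.10754471] 0.07015441024504233 0.06654781543909867
```

Request:
step_arm:
  plan:
    - [[1,-0.01,-0.01,0.15,0,0,0],[1,0,0,0.3,0,0,0],[1,0,0,0.3,0,0,0],[1,0,0,0.3,0,0,0],[1,0,0,0.3,0,0,0],[1,0,0,0.3,0,0,0],[1,0,0,0.18,0,0,0],[1,0,0,0.08,0,0,0]]

```text
time_s: 27.17
position: [0.4522, 0.0693, 0.0245]
tcp_rot: [0.939, 0.343, -0.003, -0.001]
force: [0.4, -0.3, -1.4]
width: 0.0877
grasp_force: 0.0
```

Request:
step_arm:
  plan:
    - [[-1,0,0,0,0,0,0],[-1,0,0,0,0,0,0],[-1,0,0,0,0,0,0],[-1,0,0,0,0,0,0],[-1,0,0,0,0,0,0],[-1,0,0,0,0,0,0],[-1,0,0,0,0,0,0],[-1,0,0,0,0,0,0]]
  grip_force: 25

```text
time_s: 27.83
position: [0.4544, 0.0698, 0.0284]
tcp_rot: [0.939, 0.343, 0.0, 0.0]
force: [-0.5, -0.0, -0.6]
width: 0.0381
grasp_force: 0.0
```

Request:
step_arm:
  plan:
    - [[-1,0,0,0,0,0,0],[-1,0,0,0,0,0,0],[-1,0,0,0,0,0,0],[-1,0,0,0,0,0,0],[-1,0,0,0,0,0,0],[-1,0,0,0,0,0,0],[-1,0,0,0,0,0,0],[-1,0,0,0,0,0,0]]

```text
time_s: 28.5
position: [0.4542, 0.0699, 0.028]
tcp_rot: [0.939, 0.343, -0.0, -0.0]
force: [-0.7, 0.5, 1.7]
width: 0.0248
grasp_force: 25.0
```

Request:
step_arm:
  plan:
    - [[-1,0,0,-0.1,0,0,0],[-1,0,0,-0.25,0,0,0],[-1,0,0,-0.3,0,0,0],[-1,0,0,-0.25,0,0,0],[-1,0,0,-0.1,0,0,0],[-1,-0.1,0.07,0,0,0,0],[-1,-0.2,0.13,0,0,0,0],[-1,-0.3,0.2,0,0,0,0]]

```text
time_s: 29.17
position: [0.4341, 0.0013, 0.1278]
tcp_rot: [0.939, 0.345, 0.0, -0.0]
force: [0.6, -0.7, -2.0]
width: 0.0246
grasp_force: 25.0
```

Request:
step_arm:
  plan:
    - [[-1,-0.3,0.2,0,0,0,0],[-1,-0.3,0.2,0,0,0,0],[-1,-0.3,0.2,0,0,0,0],[-1,-0.28,0.18,0,0,0,0],[-1,-0.17,0.11,0,0,0,0],[-1,-0.1,0.06,0,0,0,0],[-1,0,0,0,0,0,0],[-1,0,0,0,0,0,0]]

```text
time_s: 29.83
position: [0.3843, -0.1657, 0.1275]
tcp_rot: [0.94, 0.342, -0.0, -0.0]
force: [-0.7, 0.2, -1.3]
width: 0.0247
grasp_force: 25.0
```

Run:
```python
from h import *
import pickle
s=robot.sense(); im=robot.capture("wrist"); cv2.imwrite("pics/w8.png",im[:,:,::-1]); pickle.dump(s,open("w8.pkl","wb"))
print(s["position"],s["tcp_rot"],s["width"],proj("wrist",[[.4535,-.106,.011]],s).round(0))
```

```text
[ 0.38427906 -0.16574915  0.12752719] [ 9.39541918e-01  3.42433533e-01 -2.18467945e-04 -4.61117842e-04] 0.024725994953631196 [[280.  89.]]
```

View pics/w8.png

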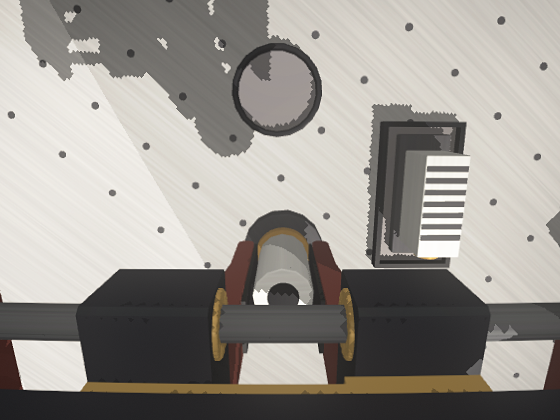

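Request:
step_arm:
  plan:
    - [[-1,0.1,0,0,0,0,0],[-1,0.22,-0.01,0,0,0,0],[-1,0.26,-0.01,0,0,0,0],[-1,0.2,-0.01,0,0,0,0],[-1,0.1,0,0,0,0,0],[-1,0.03,0,0,0,0,0],[-1,0,0,0.1,0,0,0],[-1,0,0,0.2,0,0,0]]

```text
time_s: 30.55
position: [0.4535, -0.1049, 0.0998]
tcp_rot: [0.939, 0.344, 0.002, 0.002]
force: [-0.0, -0.3, -1.6]
width: 0.0245
grasp_force: 25.0
```

Request:
step_arm:
  plan:
    - [[-1,0,0,0.2,0,0,0],[-1,0,0,0.15,0,0,0],[-1,0,0,0.1,0,0,0],[-1,0,0,0.05,0,0,0],[-1,0,0,0.02,0,0,0],[-1,0,0,0,0,0,0],[-1,0,0,0,0,0,0],[-1,0,0,0,0,0,0]]

```text
time_s: 31.22
position: [0.4529, -0.1049, 0.0472]
tcp_rot: [0.939, 0.343, 0.001, 0.001]
force: [-1.0, 0.2, -0.6]
width: 0.0243
grasp_force: 25.0
```

Request:
step_arm:
  plan:
    - [[-1,0,0,0.04,0,0,0],[-1,0,0,0.04,0,0,0],[-1,0,0,0.04,0,0,0],[-1,0,0,0.03,0,0,0],[-1,0,0,0.015,0,0,0],[-1,0,0,0,0,0,0],[-1,0,0,0,0,0,0],[-1,0,0,0,0,0,0]]

```text
time_s: 31.88
position: [0.4521, -0.1045, 0.0308]
tcp_rot: [0.939, 0.343, -0.0, -0.0]
force: [-4.1, 1.8, 8.1]
width: 0.0245
grasp_force: 25.0
```

Request:
step_arm:
  plan:
    - [[1,0,0,0,0,0,0],[1,0,0,0,0,0,0],[1,0,0,0,0,0,0],[1,0,0,0,0,0,0],[1,0,0,0,0,0,0],[1,0,0,0,0,0,0],[1,0,0,-0.1,0,0,0],[1,0,0,-0.2,0,0,0]]

```text
time_s: 32.55
position: [0.4506, -0.1041, 0.0577]
tcp_rot: [0.939, 0.343, -0.002, -0.002]
force: [-0.2, 0.9, 0.2]
width: 0.0744
grasp_force: 0.0
```

Request:
step_arm:
  plan:
    - [[1,0,0,-0.35,0,0,0],[1,0,0,-0.35,0,0,0],[1,0,0,-0.35,0,0,0],[1,0,0.2,-0.35,0,0,0],[1,0,0.3,-0.2,0,0,0],[1,0,0.3,-0.1,0,0,0],[1,0,0.2,0,0,0,0],[1,0,0,0,0,0,0]]

```text
time_s: 33.22
position: [0.5183, -0.1836, 0.2302]
tcp_rot: [0.94, 0.342, 0.0, 0.001]
force: [1.5, 0.3, -0.2]
width: 0.0882
grasp_force: 0.0
```

Run:
```python
from h import *
s=robot.sense(); im=robot.capture("wrist")[:,:,::-1]; print(s["position"])
t=robot.capture("side")[:,:,::-1]
p=np.hstack([cv2.resize(im[0:290],(400,207)),cv2.resize(t[140:340,140:400],(390,300))[:207]]) if 0 else None
a=cv2.resize(im[20:260,60:500],(550,300)); b=cv2.resize(t[145:310,160:400],(436,300))
out=np.zeros((600,550,3),np.uint8); out[:300]=a; out[300:,:436]=b
cv2.imwrite("pics/final.png",out)
```

```text
[ 0.51825614 -0.1836038   0.23019608]
```

View pics/final.png

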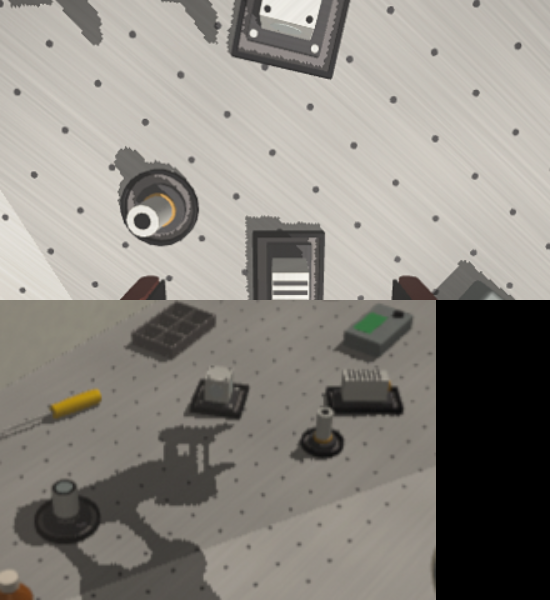

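The composite picture shows all four mounts upright inside their trays: splitter (290,30), post (155,210) and laser (288,270) in the wrist half, and lens (65,510) in the side half. Each one's release height matched its grasp height plus the 3 mm tray floor.

```bash
python3 -c "
from cell import robot
print(robot.finish_job())"
```

```text
the job is handed in; nothing more can be done
None
```

All four mounts are standing upright in their matching trays and released, the power meter and bottle were left alone, and the job was handed in after about 33 s; no verdict came back.

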